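# Get the burner out from behind the mill, jar and tin

### The arm

A 6-joint arm with a two-finger parallel gripper is mounted at the origin on the work surface. World frame = base frame: x ahead of the robot, y to its left, z up, the work surface at z = 0. Lengths are in m, angles in rad, forces in N, time in s.
With the tool pointing down it reaches from about 0.35 to 0.775 m from the base axis. Payload 7.3 kg.
Tool frame: the origin (TCP) lies midway between the tips of the shut fingers; the grasp point (between the pads) lies 19 mm behind it; z points along the fingers, x is the direction in which the jaws open and shut, and the axes are right-handed (so a half turn about z gives the same grasp; the last joint's range is limited). The gripper opens to 92 mm and grips with 3 to 60 N. Pads are 19 mm wide; open, the fingers measure 130 mm over their backs; the gripper's body (75 mm by 190 mm) begins 47 mm behind the grasp point.
Start: joints at [1.134, 0.342, 1.524, -0, 1.275, -0.146], TCP at [0.151, 0.503, 0.227] pointing down, gripper open.
Joint ranges: [-2.53, 2.53], [-0.77, 2.02], [0.04, 2.7], [-1, 4.14], [0.28, 2.66], [-3.11, 3.11]. Speed limits (rad/s): [2.57, 2.57, 3.14, 3.14, 3.14, 3.14].

### API

Orientations are given as a unit quaternion [w, x, y, z].
In Python, from plant import r gives the robot as it stands. The module is installed in compiled form; this text tells all that it offers.
- The arm moves only by the shell command python3 -m jog 'ROWS' [FORCE]. ROWS is JSON, a list that holds one entry, the list of rows, each a list of 7 numbers: the shift along the tool's x, y, z in mm, then the turn, a rotation vector about the tool's x, y, z in degrees, then the opening in per cent of the stroke, from 0 (shut) to 100 (fully open). In form: [[[tx, ty, tz, rx, ry, rz, jaw], ...]]. A call has 1 to 12 rows; each row is the pose to reach, as a shift and turn from the pose commanded when the call began, along the tool's axes at that moment; what a row does not reach only later rows make up. A row lasts 1/12 s, in which the tool goes at most 41.7 mm and 7.16 degrees, less where a joint would pass 70% of its speed; a pose out of reach is approached as far as the arm can. A call with a gripper value outside its range is refused whole. The fingers move at their own pace and stop on an object; FORCE is the grip in N (left out, the last holds). Time passes only in rows, so rows that repeat a pose let the fingers close. It gives the time, the measured TCP pose, the force and the opening at its end, in the units of the state.
- r.get_state(): the state, without advancing time (a new reading comes with each control period).
- r.read_camera(name): name is "side" or "top"; returns a dict with "pixels" (480x640x3 uint8, red, green, blue), "mtx" (3x3 intrinsics, pixels), "dist_coeffs" ([k1, k2, p1, p2, k3] as OpenCV has them; the pictures are not rectified), "pose" (4x4, takes a point from camera to world coordinates). Camera axes: x right, y down, z forward; pixel columns grow to the right and rows downward; lengths in m; the calibration is good to about 2 mm. A picture is of the moment at which its call begins. There is no depth.
- r.finish_job(): hands the job in, once; it reports no verdict.
The state is a dict: "t": time; "q": joint angles; "dq": joint speeds; "effort": joint torques, N m; "eef_pos": TCP position; "ee_rot": TCP orientation; "wrist_force": force on the tool from outside, world axes, zero at the start; "torque": the same for the moment, N m; "gripper_width": finger opening in m.
Only numpy, scipy, OpenCV 4.12 (cv2) and the standard library are available. Lean on these libraries where they do the work, as an engineer would, in place of code of your own. Each camera call takes 0.05 s, during which the arm holds its last target. There are 200 camera calls.

### The job

The low steel burner stands on the oak board behind the pepper mill, the glass jar and the copper-coloured tin: first clear all three of these into the wooden tray, standing upright, and only then take the burner and set it in the middle of the round stone plate. After that put the mill, the jar and the tin back upright on the board, each on the very spot where it stood at the start. Do not knock anything over or shift the two glass bowls.

Things in the scene. Friction and masses are not known exactly. Their poses are not given: they have to be found in the camera images.
- mill: pepper mill of dark turned wood, 146 mm tall, round: foot 54 mm across, waist 38 mm, then a straight cylindrical head 48 mm across from 92 to 122 mm above the underside, small steel ball on top (no wider than 24 mm above 130 mm). Loose, about 0.2 kg. Origin: centre of the underside; z up along its axis. Grip it by the head, about 108 mm up
- jar: round storage jar of clear glass with pale contents and a flat cork lid: glass 58 mm across from 0 to 96 mm, lid 60 mm across from 96 to 114 mm. Loose, about 0.3 kg. Origin: centre of the underside; z up. Grip it by the glass, about 80 mm up
- tin: round copper-coloured metal tin, straight wall 50 mm across from 0 to 115 mm, a sloping shoulder and a 24 mm dark screw cap up to 143 mm. Loose, about 0.25 kg. Origin: centre of the underside; z up. Grip it by the straight wall, about 95 mm up
- burner: low round steel burner, 56 mm across from 0 to 36 mm, a 38 mm dark disc and a small black damper bar on top up to 49 mm. Loose, about 0.25 kg. Origin: centre of the underside; z up. Grip it by the 56 mm steel body, about 26 mm up
- small_bowl: small round glass bowl, 60 mm across the rim and 34 mm tall, standing on the board next to the burner. Loose; stays where it is. Origin: centre of the underside
- large_bowl: larger round glass bowl, 110 mm across the rim and 55 mm tall, standing on the shelf farther back. Loose; stays where it is. Origin: centre of the underside
- board: fixed flat oak board 170 (its x) by 250 (its y) by 16 mm. Origin: centre of its underside, top 16 mm above it; x points away from the robot, give or take the yaw. Mill, jar and tin stand in any order in a row along its y, about 72 mm apart, 50 mm nearer to the robot than its centre; burner and small bowl stand close behind that row, about 80 mm apart, either way round
- tray: fixed dark wooden tray, outside 120 (its x) by 240 (its y) by 16 mm high, walls 6 mm thick, inner floor 6 mm above its origin. Origin: centre of its underside. It lies to the left or to the right of the board and is empty; mill, jar and tin fit in it side by side along its y, 72 mm apart
- plate: fixed round pale stone plate, 90 mm across and 8 mm high, flat on top, across the board from the tray, so to its right or its left. Origin: centre of its underside, so its top is 8 mm above it

How it is judged:
On the way, in this order (a step that is already met when the one before it is completed fails the run):
1. mill, jar and tin all stand released and upright in the tray while the burner is still in its place (contact force between the fingers and mill below 0.3 N and angle between each of mill, jar, tin's own z axis and vertical below 0.12 rad and z of each of mill, jar, tin in the frame of tray below 0.014 m and x of mill in the frame of tray between -0.05 and 0.05 m and y of mill in the frame of tray between -0.11 and 0.11 m and contact force between the fingers and jar below 0.3 N and x of jar in the frame of tray between -0.05 and 0.05 m and y of jar in the frame of tray between -0.11 and 0.11 m and contact force between the fingers and tin below 0.3 N and x of tin in the frame of tray between -0.05 and 0.05 m and y of tin in the frame of tray between -0.11 and 0.11 m and distance of burner from where it was at the start of the episode below 0.03 m), for 0.2 s.
2. the burner stands released in the middle of the plate while mill, jar and tin are still in the tray (contact force between the fingers and burner below 0.3 N and linear speed of burner below 0.03 m/s and angle between each of burner, mill, jar, tin's own z axis and vertical below 0.12 rad and horizontal distance between burner and plate below 0.012 m and z of burner in the frame of plate between 0.005 and 0.012 m and contact force between the fingers and mill below 0.3 N and z of each of mill, jar, tin in the frame of tray below 0.014 m and x of mill in the frame of tray between -0.05 and 0.05 m and y of mill in the frame of tray between -0.11 and 0.11 m and contact force between the fingers and jar below 0.3 N and x of jar in the frame of tray between -0.05 and 0.05 m and y of jar in the frame of tray between -0.11 and 0.11 m and contact force between the fingers and tin below 0.3 N and x of tin in the frame of tray between -0.05 and 0.05 m and y of tin in the frame of tray between -0.11 and 0.11 m), for 0.2 s.
At the end, for the whole second after the job is handed in: The burner stands upright on the plate within 12 mm of its centre; mill, jar and tin each stand upright within 15 mm of where they stood at the start; both bowls are within 12 mm of where they were; all released and at rest (contact force between the fingers and burner below 0.3 N and linear speed of each of burner, mill, jar, tin below 0.03 m/s and angle between each of burner, mill, jar, tin's own z axis and vertical below 0.12 rad and horizontal distance between burner and plate below 0.012 m and z of burner in the frame of plate between 0.005 and 0.012 m and contact force between the fingers and mill below 0.3 N and distance of each of mill, jar, tin from where it was at the start of the episode below 0.015 m and contact force between the fingers and jar below 0.3 N and contact force between the fingers and tin below 0.3 N and distance of each of small_bowl, large_bowl from where it was at the start of the episode below 0.012 m); the robot touches nothing.
It fails at once if a glass bowl is shifted by more than 12 mm (distance of any of small_bowl, large_bowl from where it was at the start of the episode above 0.012 m).
It fails at once if the mill, jar, tin or burner is knocked over (angle between any of mill, jar, tin, burner's own z axis and vertical above 0.7 rad).
It also fails if it takes over 144 s, if anything falls off the work surface, if the arm or the gripper's body presses on something with over 40 N, if the wrist force passes 120 N, or if a joint passes its speed limit or range.

## Working session

There is one attempt and no reset: what is moved stays moved. The work goes in short steps, Python scripts to look and compute and a shell command to move; the robot and the scene stay as the last step left them, time stands still between calls to the robot, and variables do not carry over. Pictures are saved under pics/ and viewed, about 12 in all and at most 16, crops included, and the job is handed in when it is done.

```bash
mkdir -p pics; python3 - <<'E'
from plant import r
import cv2,numpy as np
s=r.get_state();print(s)
for n in("top","side"):
    c=r.read_camera(n);cv2.imwrite(f"pics/{n}0.png",c["pixels"][:,:,::-1]);print(n,c["mtx"],c["dist_coeffs"],c["pose"])
E
```

```text
{'t': 0.0, 'q': array([ 1.13400477e+00,  3.42724141e-01,  1.52505173e+00, -4.46377172e-06,
        1.27537393e+00, -1.46025538e-01]), 'dq': array([-1.67866590e-03, -1.16176940e-03, -7.95203960e-04,  1.32623295e-04,
        5.06567292e-04,  3.19122949e-05]), 'effort': array([-2.35268431e-03, -4.31223428e+01, -2.44216847e+01,  7.15437136e-02,
        5.58045530e-02, -1.49322241e-04]), 'eef_pos': array([0.1503251 , 0.50258381, 0.22603211]), 'ee_rot': array([ 3.71033000e-04,  8.02086076e-01,  5.97207937e-01, -6.84479432e-04]), 'wrist_force': array([ 0.26127244,  0.22970136, -0.09400381]), 'torque': array([-0.01736202,  0.00555769, -0.00437333]), 'gripper_width': 0.09155818594746962}
top [[477.99766952   0.         326.65204871]
 [  0.         477.99766952 244.01926738]
 [  0.           0.           1.        ]] [-0.07683817  0.          0.          0.          0.        ] [[-0.14060617 -0.96686037  0.21309842  0.4185141 ]
 [-0.99006198  0.1378928  -0.02761984  0.01576398]
 [-0.00268021 -0.21486417 -0.97664026  0.87622205]
 [ 0.          0.          0.          1.        ]]
side [[452.79512023   0.         326.79179198]
 [  0.         452.79512023 242.16993954]
 [  0.           0.           1.        ]] [-0.10012591  0.          0.          0.          0.        ] [[ 0.99853049 -0.04947658  0.0221116   0.55463475]
 [-0.05184446 -0.75332204  0.65560511 -0.56708922]
 [-0.01577994 -0.65578806 -0.75478011  0.67704866]
 [ 0.          0.          0.          1.        ]]
```

View pics/top0.png

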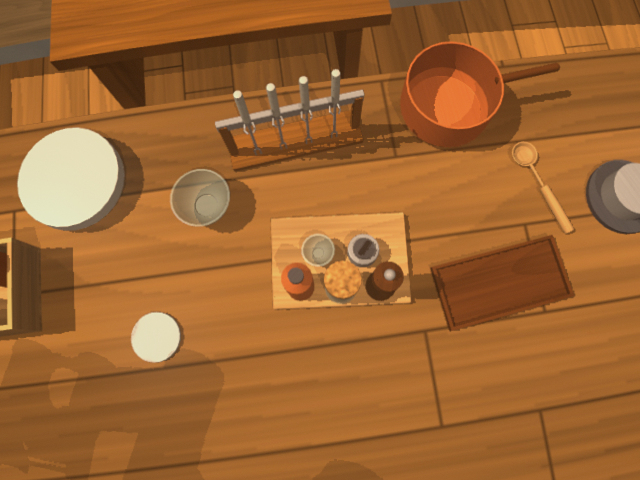

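View pics/side0.png

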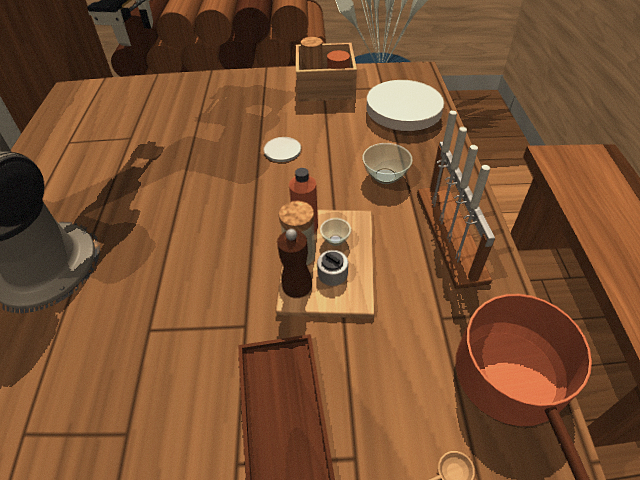

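The top view shows, left to right, the tin (296,275), jar (342,280) and mill (388,275) in front. Behind them are the small bowl (318,250) and the burner (363,250). The plate is at (156,337) and the tray at (502,282). I'll take enlarged crops to pick out the features.

```bash
python3 - <<'E'
import cv2,numpy as np
a=cv2.imread("pics/top0.png")[205:315,265:420];b=cv2.imread("pics/side0.png")[160:320,250:390]
a=cv2.resize(a,(620,440),interpolation=cv2.INTER_CUBIC);cv2.imwrite("pics/topc.png",a)
b=cv2.resize(b,(525,600),interpolation=cv2.INTER_CUBIC);cv2.imwrite("pics/sidec.png",b)
E
```

```text
(no output)
```

View pics/topc.png

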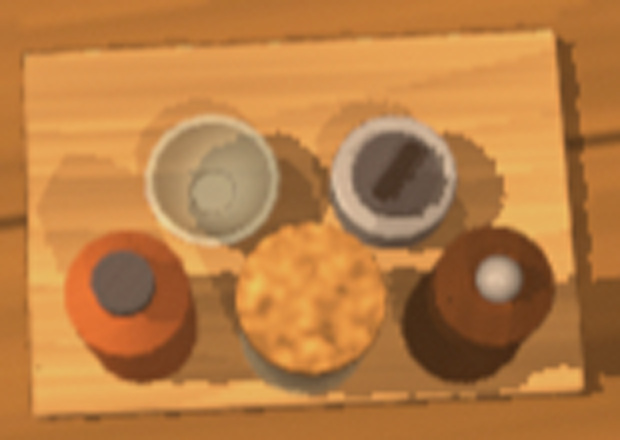

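View pics/sidec.png

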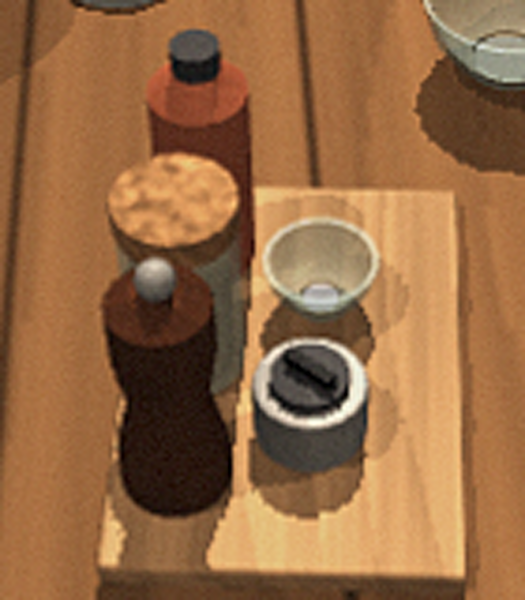

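Both crops agree with the layout: the caps, ball, lid and burner ring are all clearly visible. I'll cast rays onto planes at the known heights in both views and compare them.

```bash
cat >h.py <<'E'
import cv2,numpy as np
from plant import r
def cast(c,px,z):
    p=cv2.undistortPoints(np.float64(px).reshape(-1,1,2),c["mtx"],c["dist_coeffs"]).reshape(-1,2)
    d=np.c_[p,np.ones(len(p))]@c["pose"][:3,:3].T; o=c["pose"][:3,3]
    return o+d*((z-o[2])/d[:,2])[:,None]
def show(c,n,x0,y0,x1,y1,k):
    cv2.imwrite("pics/"+n,cv2.resize(c["pixels"][y0:y1,x0:x1,::-1],None,fx=k,fy=k,interpolation=cv2.INTER_CUBIC))
E
python3 - <<'E'
from h import *
np.set_printoptions(precision=4,suppress=True)
t=r.read_camera("top");s=r.read_camera("side")
T=lambda u,v:((u+.5)/4-.5+265,(v+.5)/4-.5+205)
S=lambda u,v:((u+.5)/3.75-.5+250,(v+.5)/3.75-.5+160)
b=cast(t,[T(24,55),T(552,32),T(583,388),T(35,413)],.016)
print("board",b,b.mean(0),np.linalg.norm(np.diff(b,axis=0),axis=1))
for n,a,d,z in[("tin cap",(124,282),(193,43),.159),("jar lid",(310,298),(174,200),.130),("ball",(499,279),(155,280),.151),("burner ring",(394,178),(311,386),.052),("bowl",(213,180),(321,265),.05)]:
    print(n,cast(t,[T(*a)],z)[0],cast(s,[S(*d)],z)[0])
for n,c in(("top",t),("side",s)):
    h=cv2.cvtColor(c["pixels"],cv2.COLOR_RGB2HSV)
    m=((h[...,1]<70)&(h[...,2]>150)).astype(np.uint8)
    for k in cv2.findContours(m,0,2)[0]:
        if cv2.contourArea(k)>300:
            e=cv2.fitEllipse(k);print(n,"white",e,cast(c,[e[0]],.008)[0])
k=cast(t,[(432,268),(553,237),(573,294),(451,329)],.016);print("tray",k,k.mean(0),np.linalg.norm(np.diff(k,axis=0),axis=1))
k=cast(s,[(240,347),(311,337)],.016);print("tray side",k)
print("large bowl",cast(t,[(200,197)],.055),cast(s,[(387,163)],.055))
E
```

```text
board [[ 0.6695  0.0881  0.016 ]
 [ 0.6457 -0.1579  0.016 ]
 [ 0.4798 -0.1429  0.016 ]
 [ 0.5035  0.1026  0.016 ]] [ 0.5746 -0.0275  0.016 ] [0.2472 0.1666 0.2466]
tin cap [0.5338 0.0488 0.159 ] [0.5332 0.0517 0.159 ]
jar lid [ 0.5219 -0.0215  0.13  ] [ 0.5219 -0.0228  0.13  ]
ball [ 0.516  -0.0933  0.151 ] [ 0.5149 -0.0902  0.151 ]
burner ring [ 0.5802 -0.0699  0.052 ] [ 0.5806 -0.0723  0.052 ]
bowl [0.5909 0.0092 0.05  ] [0.5903 0.006  0.05  ]
top white ((155.4316864013672, 336.7602233886719), (45.93488693237305, 49.567779541015625), 32.11821746826172) [0.4817 0.3218 0.008 ]
top white ((637.7823486328125, 187.94461059570312), (43.9337272644043, 52.68234634399414), 141.16168212890625) [ 0.6335 -0.6343  0.008 ]
top white ((67.43830108642578, 177.01687622070312), (91.07418060302734, 105.0480728149414), 46.95241928100586) [0.8143 0.4787 0.008 ]
side white ((332.355712890625, 261.708984375), (23.331295013427734, 29.274253845214844), 89.3668441772461) [ 0.5822 -0.0354  0.008 ]
side white ((281.97796630859375, 147.92198181152344), (21.63303565979004, 36.29072189331055), 84.42461395263672) [0.482  0.3218 0.008 ]
side white ((404.9517517089844, 100.12650299072266), (40.07584762573242, 76.29216003417969), 94.86540222167969) [0.8136 0.5125 0.008 ]
tray [[ 0.5346 -0.193   0.016 ]
 [ 0.5595 -0.4317  0.016 ]
 [ 0.4491 -0.4437  0.016 ]
 [ 0.4211 -0.2065  0.016 ]] [ 0.4911 -0.3187  0.016 ] [0.2401 0.1111 0.2389]
tray side [[ 0.4212 -0.2094  0.016 ]
 [ 0.5374 -0.1974  0.016 ]]
large bowl [[0.7164 0.2073 0.055 ]] [[0.7138 0.1901 0.055 ]]
```

```bash
cat >>h.py <<'E'
from scipy.spatial.transform import Rotation as R
def to(x,y,z,yaw=-0.096):
    s=r.get_state();q=s["ee_rot"];A=R.from_quat([q[1],q[2],q[3],q[0]])
    B=R.from_euler("ZX",[yaw,np.pi])
    d=A.inv().apply(np.array([x,y,z])-s["eef_pos"])*1000
    print("t%.1f pos"%s["t"],s["eef_pos"].round(4),"w%.4f"%s["gripper_width"],"F",s["wrist_force"].round(1),"->",d.round(1),(A.inv()*B).as_rotvec(degrees=True).round(1))
E
python3 -c "
from h import *
to(.516,-.0925,.227)"
```

```text
t0.2 pos [0.1504 0.5027 0.2263] w0.0919 F [-0.6 -0.2 -0.5] -> [-4.654e+02  5.209e+02 -3.000e-01] [ 0.   0.  78.8]
```

```bash
python3 -m jog '[[[-25,28,0,0,0,6,100],[-50,56,0,0,0,12,100],[-75,84,0,0,0,18,100],[-100,112,0,0,0,24,100],[-125,140,0,0,0,30,100],[-150,168,0,0,0,36,100],[-175,196,0,0,0,42,100],[-200,224,0,0,0,48,100],[-225,252,0,0,0,54,100],[-250,280,0,0,0,60,100],[-275,308,0,0,0,66,100],[-300,336,0,0,0,72,100]]]'; python3 -c "
from h import *
to(.516,-.0925,.227)"
```

```text
t: 1.2
eef_pos: [0.3869, 0.1175, 0.2268]
ee_rot: [-0.0, 1.0, 0.009, 0.0]
wrist_force: [0.5, 0.9, 0.5]
gripper_width: 0.0919
t1.2 pos [0.3869 0.1175 0.2268] w0.0919 F [0.5 0.9 0.5] -> [ 1.253e+02  2.123e+02 -2.000e-01] [-0.  -0.   6.5]
```

```bash
python3 -m jog '[[[20,34,0,0,0,2,100],[40,68,0,0,0,4,100],[60,102,0,0,0,6.5,100],[80,136,0,0,0,6.5,100],[100,170,0,0,0,6.5,100],[120,202,0,0,0,6.5,100],[125,212,0,0,0,6.5,100],[125,212,0,0,0,6.5,100],[125,212,0,0,0,6.5,100],[125,212,0,0,0,6.5,100]]]'; python3 - <<'E'
from h import *
to(.516,-.0925,.227);to(.516,-.0925,.105)
c=r.read_camera("top");show(c,"t1.png",250,180,450,330,4)
E
```

```text
t: 2.03
eef_pos: [0.5156, -0.0887, 0.2265]
ee_rot: [-0.0, 0.999, -0.045, -0.001]
wrist_force: [-0.7, -0.7, -0.2]
gripper_width: 0.0921
t2.0 pos [ 0.5156 -0.0887  0.2265] w0.0921 F [-0.7 -0.7 -0.2] -> [ 0.8  3.8 -0.5] [-0.   0.1  0.4]
t2.0 pos [ 0.5156 -0.0887  0.2265] w0.0921 F [-0.7 -0.7 -0.2] -> [  0.9   3.9 121.5] [-0.   0.1  0.4]
```

View pics/t1.png

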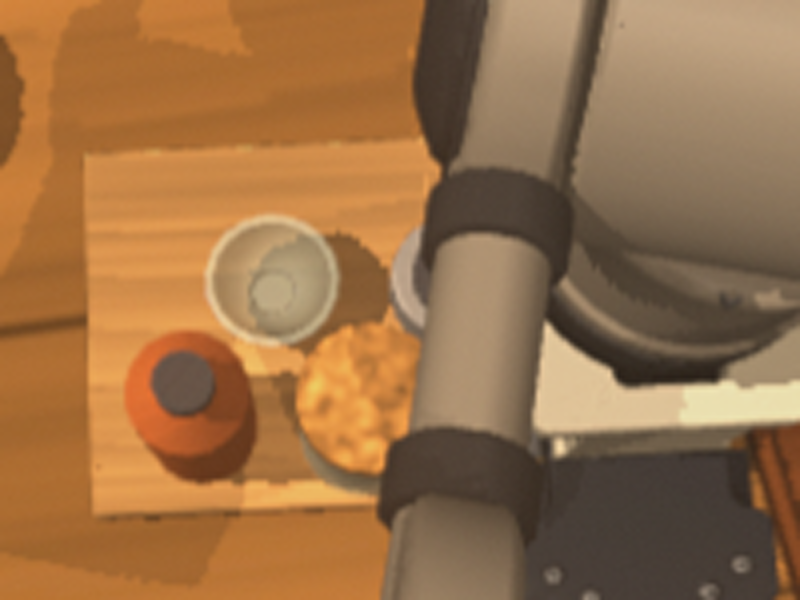

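The top view is blocked by the arm, so I'll check with the side view. First the settled position.

```bash
python3 - <<'E'
from h import *
c=r.read_camera("side");to(.516,-.0925,.105);show(c,"s1.png",230,120,400,320,3)
E
```

```text
t2.1 pos [ 0.5158 -0.0885  0.227 ] w0.0919 F [ 0.  -0.4  0.1] -> [  0.6   4.  121.9] [-0.   0.   0.4]
```

View pics/s1.png

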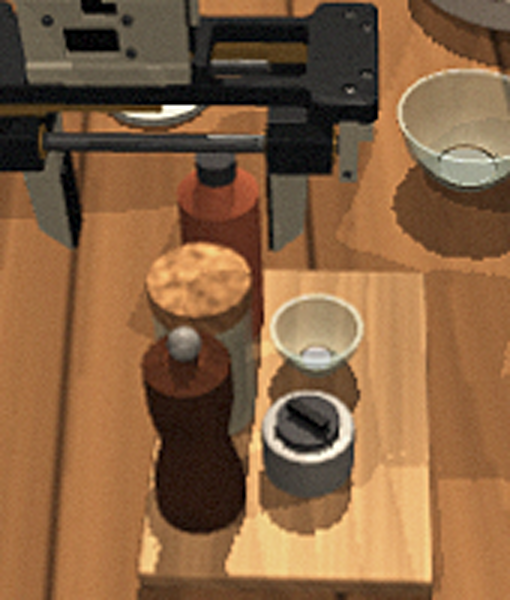

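The gripper straddles the mill, with fingertips at crop (75,245) and (280,245) and the ball at (184,343). I'll descend and close.

```bash
python3 -m jog '[[[1,4,0,0,0,0,100],[1,4,25,0,0,0,100],[1,4,50,0,0,0,100],[1,4,75,0,0,0,100],[1,4,95,0,0,0,100],[1,4,110,0,0,0,100],[1,4,118,0,0,0,100],[1,4,122,0,0,0,100],[1,4,122,0,0,0,100]]]'; python3 -m jog '[[[0,0,0,0,0,0,45],[0,0,0,0,0,0,45],[0,0,0,0,0,0,40],[0,0,0,0,0,0,40],[0,0,0,0,0,0,40],[0,0,0,0,0,0,40],[0,0,0,0,0,0,40],[0,0,0,0,0,0,40]]]' 20;  python3 - <<'E'
from h import *
to(.516,-.0925,.105)
E
```

```text
t: 2.88
eef_pos: [0.5168, -0.0936, 0.1045]
ee_rot: [-0.0, 0.999, -0.045, -0.0]
wrist_force: [-0.1, 0.0, 0.4]
gripper_width: 0.0914
t: 3.55
eef_pos: [0.5169, -0.0938, 0.1047]
ee_rot: [-0.0, 0.999, -0.045, -0.0]
wrist_force: [-0.6, -0.8, 1.4]
gripper_width: 0.0477
t3.5 pos [ 0.5169 -0.0938  0.1047] w0.0477 F [-0.6 -0.8  1.4] -> [-1.  -1.3 -0.3] [-0.   0.   0.3]
```

```bash
python3 -m jog '[[[0,0,-10,0,0,0,40],[0,0,-30,0,0,0,40],[0,0,-55,0,0,0,40],[0,10,-70,0,0,0,40],[0,30,-70,0,0,0,40],[-1,60,-70,0,0,0,40],[-1,90,-70,0,0,0,40],[-2,120,-70,0,0,0,40],[-2,150,-70,0,0,0,40],[-3,180,-70,0,0,0,40],[-3,210,-70,0,0,0,40],[-4,240,-70,0,0,0,40]]]';python3 -m jog '[[[0,25,0,0,0,0,40],[0,45,0,0,0,0,40],[0,56,5,0,0,0,40],[0,60,15,0,0,0,40],[0,60,35,0,0,0,40],[0,60,55,0,0,0,40],[0,60,68,0,0,0,40],[0,60,74,0,0,0,40],[0,60,78,0,0,0,40],[0,60,79,0,0,0,40],[0,60,79,0,0,0,40]]]'; python3 - <<'E'
from h import *
to(.483,-.392,.095)
c=r.read_camera("side");show(c,"s2.png",180,240,380,480,2.5)
E
```

```text
t: 4.55
eef_pos: [0.491, -0.3339, 0.1752]
ee_rot: [-0.0, 0.999, -0.045, 0.0]
wrist_force: [1.1, 0.4, -2.4]
gripper_width: 0.0476
t: 5.47
eef_pos: [0.4864, -0.392, 0.0961]
ee_rot: [0.0, 0.999, -0.045, 0.0]
wrist_force: [-0.4, 0.2, -1.1]
gripper_width: 0.0478
t5.5 pos [ 0.4864 -0.392   0.0961] w0.0478 F [-0.4  0.2 -1.1] -> [-3.3  0.3  1.1] [ 0.  -0.   0.4]
```

View pics/s2.png

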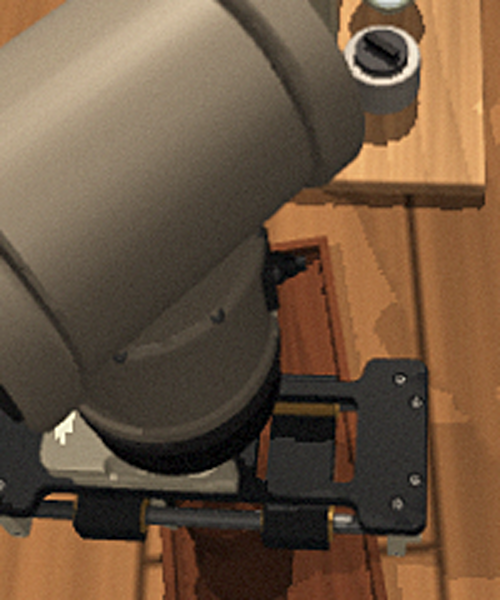

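The mill is inside the tray walls. Force says it is still just hanging, about 1 mm up. I'll lower it, release, and go up and over to the jar.

```bash
python3 -m jog '[[[0,0,1,0,0,0,40],[0,0,1,0,0,0,45],[0,0,1,0,0,0,60],[0,0,1,0,0,0,80],[0,0,1,0,0,0,100],[0,0,1,0,0,0,100],[0,0,1,0,0,0,100],[0,0,1,0,0,0,100],[0,0,-30,0,0,0,100],[0,0,-65,0,0,0,100],[0,0,-100,0,0,0,100],[0,0,-125,0,0,0,100]]]'; python3 - <<'E'
from h import *
to(.523,-.022,.22)
E
```

```text
t: 6.52
eef_pos: [0.4864, -0.3927, 0.2241]
ee_rot: [0.001, 0.999, -0.045, 0.001]
wrist_force: [1.0, -1.2, 0.8]
gripper_width: 0.0915
t6.5 pos [ 0.4864 -0.3927  0.2241] w0.0915 F [ 1.  -1.2  0.8] -> [   3.  -372.5    3.3] [ 0.1 -0.2  0.3]
```

```bash
python3 -m jog '[[[0,-35,0,0,0,0,100],[0,-70,0,0,0,0,100],[0,-105,0,0,0,0,100],[1,-140,0,0,0,0,100],[1,-175,0,0,0,0,100],[1,-210,0,0,0,0,100],[2,-245,0,0,0,0,100],[2,-280,0,0,0,0,100],[2,-315,0,0,0,0,100],[3,-345,0,0,0,0,100],[3,-365,0,0,0,0,100],[3,-372,0,0,0,0,100]]]';python3 -m jog '[[[0,0,0,0,0,0,100],[0,0,0,0,0,0,100]]]'; python3 - <<'E'
from h import *
to(.523,-.022,.077)
c=r.read_camera("side");show(c,"s3.png",230,120,400,320,3)
E
```

```text
t: 7.52
eef_pos: [0.5224, -0.0192, 0.2209]
ee_rot: [-0.0, 0.999, -0.044, 0.0]
wrist_force: [0.3, 0.1, 0.1]
gripper_width: 0.0918
t: 7.68
eef_pos: [0.5225, -0.0225, 0.2208]
ee_rot: [0.0, 0.999, -0.045, 0.0]
wrist_force: [0.3, -0.2, 0.4]
gripper_width: 0.0917
t7.7 pos [ 0.5225 -0.0225  0.2208] w0.0917 F [ 0.3 -0.2  0.4] -> [  0.5  -0.6 143.8] [ 0.  -0.   0.4]
```

View pics/s3.png

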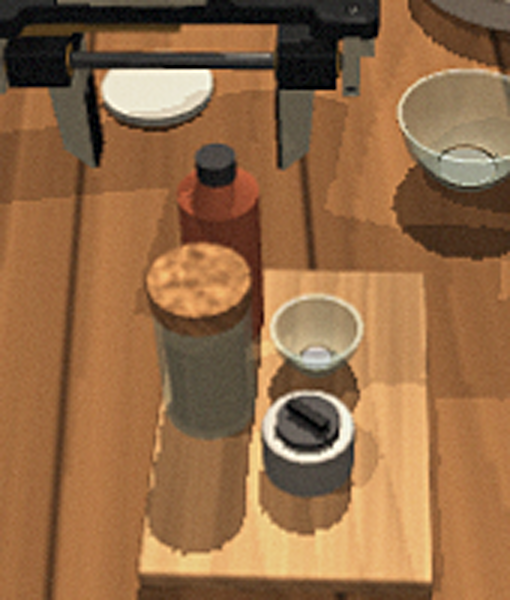

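The mill is gone and the rest is untouched. The fingertips at (97,165) and (285,165) straddle the jar at (199,282). Next I'll descend, grip, and carry it with the same displacement as the mill.

```bash
python3 -m jog '[[[0,0,30,0,0,0,100],[0,0,60,0,0,0,100],[0,0,90,0,0,0,100],[0,0,115,0,0,0,100],[0,0,132,0,0,0,100],[0,0,141,0,0,0,100],[0,0,144,0,0,0,100],[0,0,144,0,0,0,100],[0,0,144,0,0,0,52],[0,0,144,0,0,0,52],[0,0,144,0,0,0,52],[0,0,144,0,0,0,52]]]' 20; python3 -m jog '[[[0,0,0,0,0,0,52],[0,0,0,0,0,0,52],[0,0,0,0,0,0,52],[0,0,0,0,0,0,52],[0,0,0,0,0,0,52]]]' 20;  python3 - <<'E'
from h import *
to(.523,-.022,.077)
E
```

```text
t: 8.73
eef_pos: [0.5229, -0.0221, 0.0776]
ee_rot: [0.0, 0.999, -0.045, 0.001]
wrist_force: [0.4, 0.1, -0.5]
gripper_width: 0.0699
t: 9.15
eef_pos: [0.5225, -0.022, 0.0771]
ee_rot: [-0.0, 0.999, -0.045, 0.0]
wrist_force: [-1.8, 0.2, 5.7]
gripper_width: 0.0593
t9.2 pos [ 0.5225 -0.022   0.0771] w0.0593 F [-1.8  0.2  5.7] -> [ 0.5 -0.1  0.1] [-0.  -0.   0.3]
```

```bash
python3 -m jog '[[[0,0,0,0,0,0,52],[0,0,0,0,0,0,52],[0,0,0,0,0,0,52],[0,0,0,0,0,0,52]]]' 20;  python3 - <<'E'
from h import *
to(.523,-.022,.077)
c=r.read_camera("side");show(c,"s4.png",250,170,370,320,4)
E
```

```text
t: 9.48
eef_pos: [0.5225, -0.022, 0.0771]
ee_rot: [-0.0, 0.999, -0.045, 0.0]
wrist_force: [-1.9, -0.3, 6.1]
gripper_width: 0.0595
t9.5 pos [ 0.5225 -0.022   0.0771] w0.0595 F [-1.9 -0.3  6.1] -> [ 0.5 -0.1  0.1] [-0.  -0.   0.3]
```

View pics/s4.png

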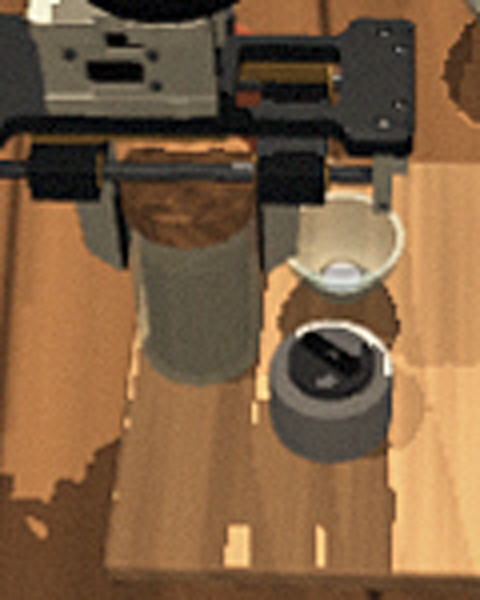

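Width 59.3 mm and +6 N in z mean the pads are catching the lid's rim. I'll open, go 6 mm lower and regrip on the glass.

```bash
python3 -m jog '[[[0,0,0,0,0,0,70],[0,0,0,0,0,0,80],[0,0,0,0,0,0,80],[0,0,3,0,0,0,80],[0,0,6,0,0,0,80],[0,0,6,0,0,0,80],[0,0,6,0,0,0,52],[0,0,6,0,0,0,52],[0,0,6,0,0,0,52],[0,0,6,0,0,0,52],[0,0,6,0,0,0,52],[0,0,6,0,0,0,52]]]' 20;  python3 -m jog '[[[0,0,0,0,0,0,52],[0,0,0,0,0,0,52]]]' 20
python3 - <<'E'
from h import *
to(.523,-.022,.077)
E
```

```text
t: 10.53
eef_pos: [0.5223, -0.022, 0.0707]
ee_rot: [-0.0, 0.999, -0.045, -0.0]
wrist_force: [-1.2, 0.9, -0.5]
gripper_width: 0.0591
t: 10.7
eef_pos: [0.5223, -0.022, 0.0707]
ee_rot: [-0.0, 0.999, -0.045, -0.0]
wrist_force: [-1.2, -0.6, -0.3]
gripper_width: 0.0585
t10.7 pos [ 0.5223 -0.022   0.0707] w0.0585 F [-1.2 -0.6 -0.3] -> [ 0.7 -0.1 -6.3] [-0.   0.   0.3]
```

Now it grips on the glass (58.5 mm, no vertical force). I'll carry it to the tray.

```bash
python3 -m jog '[[[0,0,-10,0,0,0,52],[0,0,-30,0,0,0,52],[0,0,-55,0,0,0,52],[0,10,-70,0,0,0,52],[0,30,-70,0,0,0,52],[-1,60,-70,0,0,0,52],[-1,90,-70,0,0,0,52],[-2,120,-70,0,0,0,52],[-2,150,-70,0,0,0,52],[-3,180,-70,0,0,0,52],[-3,210,-70,0,0,0,52],[-4,240,-70,0,0,0,52]]]';python3 -m jog '[[[0,25,0,0,0,0,52],[0,45,0,0,0,0,52],[0,56,5,0,0,0,52],[0,60,15,0,0,0,52],[0,60,35,0,0,0,52],[0,60,55,0,0,0,52],[0,60,68,0,0,0,52],[0,60,74,0,0,0,52],[0,60,78,0,0,0,52],[0,60,79,0,0,0,52],[0,60,80,0,0,0,52],[0,60,80,0,0,0,52]]]'; python3 - <<'E'
from h import *
to(.492,-.32,.061)
E
```

```text
t: 11.7
eef_pos: [0.4966, -0.2622, 0.1412]
ee_rot: [0.0, 0.999, -0.045, 0.0]
wrist_force: [0.3, 0.2, -2.7]
gripper_width: 0.0587
t: 12.7
eef_pos: [0.4919, -0.3205, 0.0613]
ee_rot: [0.0, 0.999, -0.045, 0.001]
wrist_force: [0.1, 0.7, -2.7]
gripper_width: 0.0587
t12.7 pos [ 0.4919 -0.3205  0.0613] w0.0587 F [ 0.1  0.7 -2.7] -> [ 0.  -0.5  0.3] [ 0.  -0.1  0.4]
```

```bash
python3 -m jog '[[[0,0,0.5,0,0,0,52],[0,0,1,0,0,0,52],[0,0,1,0,0,0,65],[0,0,1,0,0,0,80],[0,0,1,0,0,0,100],[0,0,1,0,0,0,100],[0,0,1,0,0,0,100],[0,0,1,0,0,0,100],[0,0,-30,0,0,0,100],[0,0,-65,0,0,0,100],[0,0,-100,0,0,0,100],[0,0,-135,0,0,0,100]]]'; python3 - <<'E'
from h import *
to(.5325,.0495,.24)
E
```

```text
t: 13.7
eef_pos: [0.4912, -0.3202, 0.1971]
ee_rot: [-0.0, 0.999, -0.045, -0.0]
wrist_force: [0.7, -1.0, 0.1]
gripper_width: 0.0922
t13.7 pos [ 0.4912 -0.3202  0.1971] w0.0922 F [ 0.7 -1.   0.1] -> [   7.8 -372.   -42.7] [-0.   0.   0.3]
```

```bash
python3 -m jog '[[[0,-10,-20,0,0,0,100],[0,-45,-35,0,0,0,100],[0,-85,-35,0,0,0,100],[2,-125,-35,0,0,0,100],[2,-165,-35,0,0,0,100],[4,-205,-35,0,0,0,100],[5,-245,-35,0,0,0,100],[6,-285,-35,0,0,0,100],[7,-320,-35,0,0,0,100],[8,-350,-35,0,0,0,100],[8,-368,-35,0,0,0,100],[8,-372,-35,0,0,0,100]]]';python3 -m jog '[[[0,0,0,0,0,0,100],[0,0,0,0,0,0,100],[0,0,0,0,0,0,100]]]'; python3 - <<'E'
from h import *
to(.5325,.0495,.097)
c=r.read_camera("side");show(c,"s5.png",230,100,400,480,1.55)
E
```

```text
t: 14.7
eef_pos: [0.5328, 0.0524, 0.2307]
ee_rot: [-0.0, 0.999, -0.043, 0.0]
wrist_force: [-1.0, -0.4, -0.1]
gripper_width: 0.0919
t: 14.95
eef_pos: [0.5329, 0.0481, 0.2307]
ee_rot: [0.0, 0.999, -0.046, -0.0]
wrist_force: [0.3, -0.4, -0.2]
gripper_width: 0.0917
t14.9 pos [0.5329 0.0481 0.2307] w0.0917 F [ 0.3 -0.4 -0.2] -> [ -0.5  -1.4 133.7] [0.  0.  0.3]
```

View pics/s5.png

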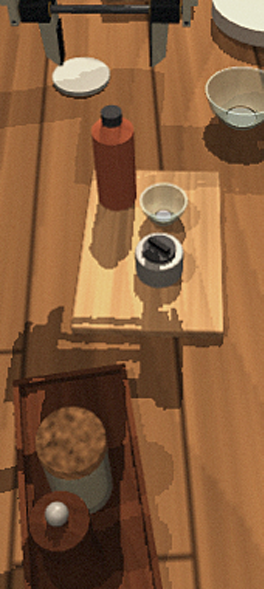

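The mill (57,515) and jar (70,440) stand upright in the tray, and the tin is alone at (115,160). I'll grip the tin.

```bash
python3 -m jog '[[[0,-1,30,0,0,0,100],[0,-1,60,0,0,0,100],[0,-1,90,0,0,0,100],[0,-1,112,0,0,0,100],[0,-1,125,0,0,0,100],[0,-1,132,0,0,0,100],[0,-1,134,0,0,0,100],[0,-1,134,0,0,0,100],[0,-1,134,0,0,0,43],[0,-1,134,0,0,0,43],[0,-1,134,0,0,0,43],[0,-1,134,0,0,0,43]]]' 20; python3 -m jog '[[[0,0,0,0,0,0,43],[0,0,0,0,0,0,43],[0,0,0,0,0,0,43],[0,0,0,0,0,0,43],[0,0,0,0,0,0,43],[0,0,0,0,0,0,43]]]' 20;  python3 - <<'E'
from h import *
to(.5325,.0495,.097)
E
```

```text
t: 16.0
eef_pos: [0.5333, 0.0503, 0.0974]
ee_rot: [-0.0, 0.999, -0.045, 0.001]
wrist_force: [0.1, -0.5, -0.2]
gripper_width: 0.07
t: 16.5
eef_pos: [0.5331, 0.0503, 0.0968]
ee_rot: [-0.0, 0.999, -0.045, 0.0]
wrist_force: [-0.3, 0.4, 0.9]
gripper_width: 0.0499
t16.5 pos [0.5331 0.0503 0.0968] w0.0499 F [-0.3  0.4  0.9] -> [-0.5  0.9 -0.2] [-0.  -0.   0.3]
```

```bash
python3 -m jog '[[[0,0,-10,0,0,0,43],[0,0,-30,0,0,0,43],[0,0,-55,0,0,0,43],[0,10,-70,0,0,0,43],[0,30,-70,0,0,0,43],[-1,60,-70,0,0,0,43],[-1,90,-70,0,0,0,43],[-2,120,-70,0,0,0,43],[-2,150,-70,0,0,0,43],[-3,180,-70,0,0,0,43],[-3,210,-70,0,0,0,43],[-4,240,-70,0,0,0,43]]]';python3 -m jog '[[[0,25,0,0,0,0,43],[0,45,0,0,0,0,43],[0,56,5,0,0,0,43],[0,60,15,0,0,0,43],[0,60,35,0,0,0,43],[0,60,55,0,0,0,43],[0,60,68,0,0,0,43],[0,60,74,0,0,0,43],[0,60,78,0,0,0,43],[0,60,79,0,0,0,43],[0,60,80,0,0,0,43],[0,60,80,0,0,0,43]]]'; python3 - <<'E'
from h import *
to(.5025,-.248,.087)
E
```

```text
t: 17.5
eef_pos: [0.5069, -0.1897, 0.1671]
ee_rot: [-0.0, 0.999, -0.045, -0.0]
wrist_force: [-0.1, -0.3, -2.4]
gripper_width: 0.0493
t: 18.5
eef_pos: [0.5024, -0.2481, 0.0873]
ee_rot: [0.0, 0.999, -0.045, 0.001]
wrist_force: [-0.4, -0.7, -2.4]
gripper_width: 0.0494
t18.5 pos [ 0.5024 -0.2481  0.0873] w0.0494 F [-0.4 -0.7 -2.4] -> [ 0.1 -0.1  0.3] [ 0.  -0.1  0.4]
```

```bash
python3 -m jog '[[[0,0,0.5,0,0,0,43],[0,0,1,0,0,0,43],[0,0,1,0,0,0,55],[0,0,1,0,0,0,70],[0,0,1,0,0,0,100],[0,0,1,0,0,0,100],[0,0,1,0,0,0,100],[0,0,1,0,0,0,100],[0,0,-30,0,0,0,100],[0,0,-65,0,0,0,100],[0,0,-95,0,0,0,100],[0,0,-110,0,0,0,100]]]'; python3 - <<'E'
from h import *
to(.5804,-.071,.12)
c=r.read_camera("side");show(c,"s6.png",220,160,400,480,1.8)
E
```

```text
t: 19.5
eef_pos: [0.5032, -0.2489, 0.2007]
ee_rot: [0.001, 0.999, -0.045, 0.002]
wrist_force: [0.4, 0.2, 0.4]
gripper_width: 0.0917
t19.5 pos [ 0.5032 -0.2489  0.2007] w0.0917 F [0.4 0.2 0.4] -> [  60.5 -184.4   80.5] [ 0.1 -0.3  0.3]
```

View pics/s6.png

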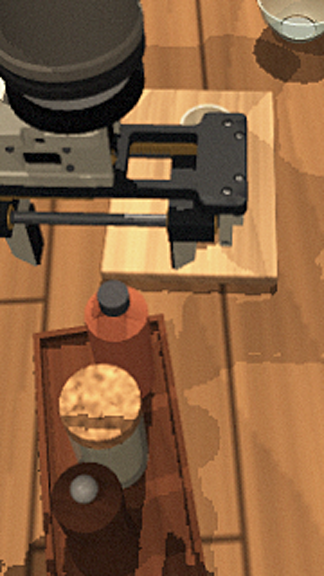

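All three (tin 115,298; jar 99,400; mill 84,490) stand upright in the tray. Next is the burner.

```bash
python3 -m jog '[[[8,-25,-5,0,0,0,100],[18,-55,-5,0,0,0,100],[28,-85,0,0,0,0,100],[38,-115,10,0,0,0,100],[48,-145,20,0,0,0,100],[56,-170,35,0,0,0,100],[60,-184,50,0,0,0,100],[60,-184,60,0,0,0,100],[60,-184,60,0,0,0,100],[60,-184,60,0,0,0,100],[60,-184,60,0,0,0,100]]]'; python3 - <<'E'
from h import *
c=r.read_camera("side");show(c,"s7.png",240,130,390,320,3)
to(.5804,-.071,.023)
E
```

```text
t: 20.47
eef_pos: [0.5784, -0.0715, 0.1373]
ee_rot: [0.0, 0.999, -0.046, 0.0]
wrist_force: [-0.3, 0.1, 0.2]
gripper_width: 0.0915
t20.5 pos [ 0.5786 -0.0716  0.1376] w0.0916 F [ 0.2 -0.8 -0.2] -> [  1.6  -0.8 114.6] [ 0.  -0.1  0.3]
```

View pics/s7.png

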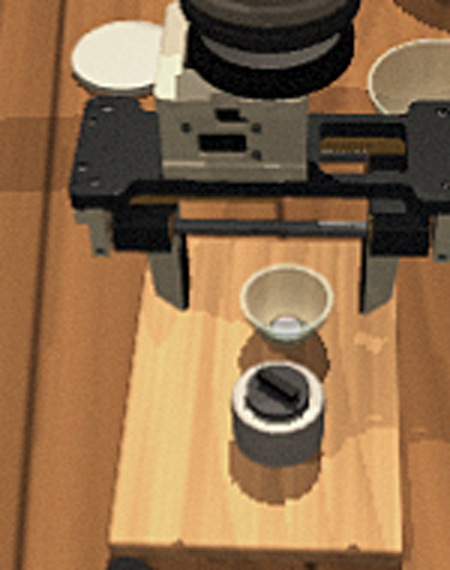

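The gripper is centred on the burner: fingertip midpoint is column 274 and the burner is at 278. I'll descend.

```bash
python3 -m jog '[[[2,-1,25,0,0,0,100],[2,-1,50,0,0,0,100],[2,-1,75,0,0,0,100],[2,-1,95,0,0,0,100],[2,-1,107,0,0,0,100],[2,-1,113,0,0,0,100],[2,-1,114,0,0,0,100],[2,-1,114,0,0,0,50],[2,-1,114,0,0,0,50],[2,-1,114,0,0,0,50],[2,-1,114,0,0,0,50],[2,-1,114,0,0,0,50]]]' 20; python3 -m jog '[[[0,0,0,0,0,0,50],[0,0,0,0,0,0,50],[0,0,0,0,0,0,50],[0,0,0,0,0,0,50],[0,0,0,0,0,0,50]]]' 20;  python3 - <<'E'
from h import *
to(.5804,-.071,.023)
E
```

```text
t: 21.52
eef_pos: [0.5808, -0.0695, 0.0234]
ee_rot: [0.0, 0.999, -0.045, 0.001]
wrist_force: [-0.5, 0.4, 0.4]
gripper_width: 0.0631
t: 21.93
eef_pos: [0.5805, -0.0694, 0.0231]
ee_rot: [-0.0, 0.999, -0.045, 0.0]
wrist_force: [-0.9, -0.5, 4.8]
gripper_width: 0.0557
t21.9 pos [ 0.5805 -0.0694  0.0231] w0.0557 F [-0.9 -0.5  4.8] -> [0.  1.6 0.1] [-0.  -0.   0.3]
```

```bash
python3 -m jog '[[[0,0,-5,0,0,0,50],[0,0,-20,0,0,0,50],[0,0,-45,0,0,0,50],[0,0,-75,0,0,0,50],[0,0,-95,0,0,0,50],[0,0,-100,0,0,0,50],[0,0,-100,0,0,0,50]]]'; python3 - <<'E'
from h import *
to(.482,.3233,.12)
E
```

```text
t: 22.52
eef_pos: [0.581, -0.0696, 0.1237]
ee_rot: [0.0, 0.999, -0.045, 0.001]
wrist_force: [0.4, -0.5, -3.4]
gripper_width: 0.0554
t22.5 pos [ 0.581  -0.0696  0.1237] w0.0554 F [ 0.4 -0.5 -3.4] -> [-134.  -382.4    3.3] [ 0.  -0.1  0.3]
```

```bash
python3 -m jog '[[[-10,-28,0,0,0,0,50],[-21,-60,0,0,0,0,50],[-33,-95,0,0,0,0,50],[-45,-130,0,0,0,0,50],[-58,-165,0,0,0,0,50],[-70,-200,0,0,0,0,50],[-82,-235,0,0,0,0,50],[-94,-270,0,0,0,0,50],[-106,-304,0,0,0,0,50],[-118,-337,0,0,0,0,50],[-128,-366,0,0,0,0,50],[-134,-382,0,0,0,0,50]]]';python3 -m jog '[[[0,0,15,0,0,0,50],[0,0,35,0,0,0,50],[0,0,55,0,0,0,50],[0,0,75,0,0,0,50],[0,0,85,0,0,0,50],[0,0,85,0,0,0,50],[0,0,85,0,0,0,50]]]'; python3 - <<'E'
from h import *
to(.482,.3233,.015)
E
```

```text
t: 23.52
eef_pos: [0.4788, 0.3257, 0.1202]
ee_rot: [0.0, 0.999, -0.044, -0.002]
wrist_force: [0.7, 0.2, -3.7]
gripper_width: 0.0558
t: 24.1
eef_pos: [0.4807, 0.3227, 0.0366]
ee_rot: [0.001, 0.999, -0.045, -0.001]
wrist_force: [0.4, 0.2, -2.9]
gripper_width: 0.0553
t24.1 pos [0.4807 0.3227 0.0366] w0.0553 F [ 0.4  0.2 -2.9] -> [ 1.3 -0.8 21.6] [0.1 0.1 0.3]
```

```bash
python3 -m jog '[[[1,-0.5,8,0,0,0,50],[1,-0.5,14,0,0,0,50],[1,-0.5,18,0,0,0,50],[1,-0.5,20,0,0,0,50],[1,-0.5,21,0,0,0,50],[1,-0.5,21,0,0,0,50]]]'; python3 - <<'E'
from h import *
to(.482,.3233,.015)
c=r.read_camera("side");show(c,"s8.png",220,90,360,190,5)
E
```

```text
t: 24.6
eef_pos: [0.4823, 0.3234, 0.0167]
ee_rot: [-0.0, 0.999, -0.045, -0.0]
wrist_force: [0.0, -0.3, -2.3]
gripper_width: 0.0555
t24.6 pos [0.4823 0.3234 0.0167] w0.0555 F [ 0.  -0.3 -2.3] -> [-0.3  0.2  1.7] [-0.   0.   0.3]
```

View pics/s8.png

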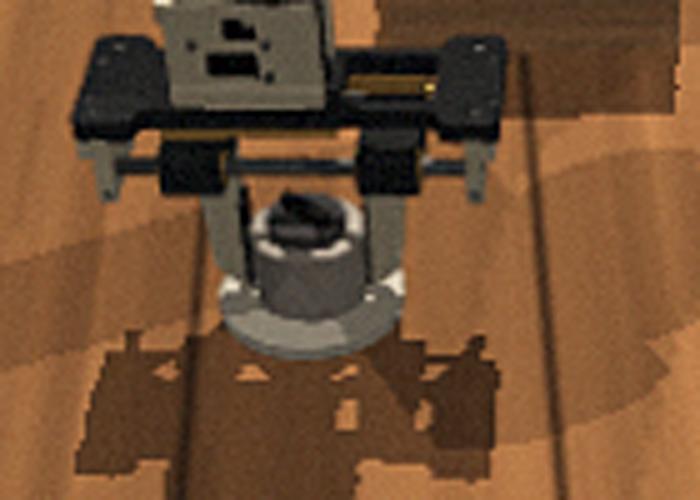

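The burner is centred on the plate, body columns 258–368 against plate columns 220–405. I'll lower the last 2 mm and release.

```bash
python3 -m jog '[[[0,0,1,0,0,0,50],[0,0,1.7,0,0,0,50],[0,0,1.7,0,0,0,60],[0,0,1.7,0,0,0,75],[0,0,1.7,0,0,0,100],[0,0,1.7,0,0,0,100],[0,0,1.7,0,0,0,100],[0,0,1.7,0,0,0,100],[0,0,-30,0,0,0,100],[0,0,-65,0,0,0,100],[0,0,-105,0,0,0,100],[0,0,-140,0,0,0,100]]]'; python3 -m jog '[[[0,15,-35,0,0,0,100],[0,50,-70,0,0,0,100],[0,90,-70,0,0,0,100],[0,130,-70,0,0,0,100]]]'; python3 - <<'E'
from h import *
to(.5025,-.248,.23)
t=r.read_camera("top");show(t,"t9.png",100,280,260,400,4)
for n,c in(("top",t),("side",r.read_camera("side"))):
    cv2.imwrite(f"pics/{n}9.png",c["pixels"][:,:,::-1])
E
```

```text
t: 25.65
eef_pos: [0.4823, 0.3234, 0.1589]
ee_rot: [-0.0, 0.999, -0.045, 0.0]
wrist_force: [0.7, 0.0, 0.1]
gripper_width: 0.0919
t: 25.98
eef_pos: [0.4717, 0.1961, 0.2295]
ee_rot: [-0.001, 0.999, -0.044, 0.003]
wrist_force: [0.9, -0.5, 0.0]
gripper_width: 0.0917
t26.0 pos [0.4717 0.1961 0.2295] w0.0917 F [ 0.9 -0.5  0. ] -> [ 69.7 439.6  -1. ] [-0.1 -0.3  0.5]
```

View pics/t9.png

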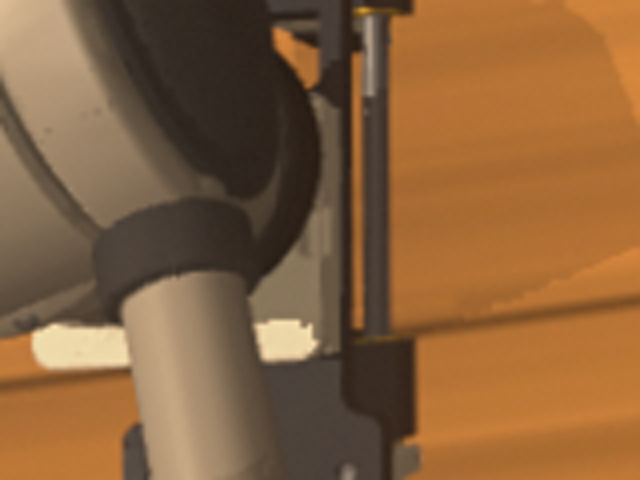

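The arm still hides the plate in this one, so I'll measure numerically once it is over the tray. Next I'll move to the tin.

```bash
python3 -m jog '[[[6,38,0,0,0,0,100],[12,76,0,0,0,0,100],[18,114,0,0,0,0,100],[24,152,0,0,0,0,100],[30,190,0,0,0,0,100],[36,228,0,0,0,0,100],[42,266,0,0,0,0,100],[48,304,0,0,0,0,100],[54,342,0,0,0,0,100],[60,378,0,0,0,0,100],[66,412,0,0,0,0,100],[70,434,0,0,0,0,100]]]';python3 -m jog '[[[0,4,0,0,0,0,100],[0,5,0,0,0,0,100],[0,5,0,0,0,0,100],[0,5,0,0,0,0,100]]]'; python3 - <<'E'
from h import *
to(.5024,-.2482,.0865)
for n in("top","side"):
    c=r.read_camera(n);p=c["pixels"]
    cv2.imwrite(f"pics/{n}10.png",p[:,:,::-1])
    h=cv2.cvtColor(p,cv2.COLOR_RGB2HSV)
    x,y,X,Y=(110,290,205,385) if n=="top" else (240,110,325,175)
    m=np.zeros(h.shape[:2],np.uint8);m[y:Y,x:X]=(h[y:Y,x:X,1]<110)*255
    for k in cv2.findContours(m,0,2)[0]:
        if cv2.contourArea(k)>100:
            k=cv2.convexHull(k);e=cv2.fitEllipse(k);print(n,cv2.contourArea(k),e,cast(c,[e[0]],.008)[0])
    show(c,n+"10c.png",x,y,X,Y,4)
a=cv2.imread("pics/top10c.png");b=cv2.imread("pics/side10c.png");b=cv2.copyMakeBorder(b,0,a.shape[0]-b.shape[0],0,0,0);cv2.imwrite("pics/m.png",np.hstack([a,b]))
E
```

```text
t: 27.08
eef_pos: [0.5017, -0.245, 0.2264]
ee_rot: [0.0, 0.999, -0.046, 0.0]
wrist_force: [0.1, 0.3, -0.2]
gripper_width: 0.0917
t: 27.42
eef_pos: [0.5012, -0.2456, 0.2266]
ee_rot: [-0.0, 0.999, -0.044, -0.0]
wrist_force: [-0.7, 0.4, 0.1]
gripper_width: 0.0917
t27.4 pos [ 0.5012 -0.2456  0.2266] w0.0917 F [-0.7  0.4  0.1] -> [  1.4   2.6 140.1] [-0.   0.   0.4]
top 1930.5 ((155.38209533691406, 336.8182373046875), (48.303287506103516, 51.422576904296875), 37.0056037902832) [0.48158634 0.32193162 0.008     ]
side 3729.5 ((267.85406494140625, 140.943603515625), (64.90834045410156, 124.65585327148438), 0.81065434217453) [0.4467054  0.35279466 0.008     ]
```

View pics/m.png

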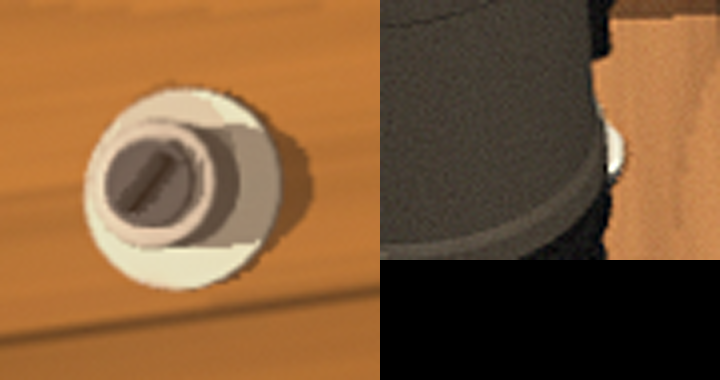

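The burner stands upright on the plate. Its top ring centre in the left crop is about (154,183); I'll check that against the plate centre.

```bash
python3 - <<'E'
from h import *
c=r.read_camera("top")
T=lambda u,v:((u+.5)/4-.5+110,(v+.5)/4-.5+290)
print(cast(c,[T(154,183)],.044),cast(c,[T(149,181)],.051),cast(c,[T(93,183),T(216,183),T(154,118),T(154,248)],.044))
to(.5024,-.2482,.0865)
E
```

```text
[[0.48311041 0.32181274 0.044     ]] [[0.48370242 0.32136104 0.051     ]] [[0.48661365 0.34875099 0.044     ]
 [0.47954276 0.29460094 0.044     ]
 [0.51113762 0.3198313  0.044     ]
 [0.45540972 0.32383099 0.044     ]]
t27.6 pos [ 0.5013 -0.2458  0.2269] w0.0923 F [-0.1 -0.1 -0.8] -> [  1.3   2.3 140.4] [-0.  -0.   0.4]
```

The burner is within 2 mm of the plate centre (0.483,0.322 vs 0.482,0.322). Next I'll grip the tin and return it.

```bash
python3 -m jog '[[[1,2,20,0,0,0,100],[1,2,50,0,0,0,100],[1,2,80,0,0,0,100],[1,2,110,0,0,0,100],[1,2,130,0,0,0,100],[1,2,139,0,0,0,100],[1,2,140,0,0,0,100],[1,2,140,0,0,0,100],[1,2,140,0,0,0,43],[1,2,140,0,0,0,43],[1,2,140,0,0,0,43],[1,2,140,0,0,0,43]]]' 20; python3 -m jog '[[[0,0,0,0,0,0,43],[0,0,0,0,0,0,43],[0,0,0,0,0,0,43],[0,0,0,0,0,0,43],[0,0,0,0,0,0,43],[0,0,0,0,0,0,43],[0,0,0,0,0,0,43],[0,0,-10,0,0,0,43],[0,0,-35,0,0,0,43],[0,0,-65,0,0,0,43],[0,0,-80,0,0,0,43],[0,0,-80,0,0,0,43]]]' 20;  python3 - <<'E'
from h import *
to(.5331,.0503,.0968)
E
```

```text
t: 28.57
eef_pos: [0.5023, -0.2494, 0.0876]
ee_rot: [0.0, 0.999, -0.045, 0.001]
wrist_force: [-0.2, 0.1, -0.6]
gripper_width: 0.0692
t: 29.57
eef_pos: [0.5035, -0.2501, 0.1707]
ee_rot: [0.002, 0.999, -0.045, 0.003]
wrist_force: [0.9, 0.0, -2.0]
gripper_width: 0.0496
t29.6 pos [ 0.5035 -0.2501  0.1707] w0.0496 F [ 0.9  0.  -2. ] -> [   2.  -302.1   72.9] [ 0.2 -0.4  0.3]
```

```bash
python3 -m jog '[[[0,-20,0,0,0,0,43],[0,-50,0,0,0,0,43],[0,-80,0,0,0,0,43],[1,-110,0,0,0,0,43],[1,-140,0,0,0,0,43],[1,-170,0,0,0,0,43],[2,-200,0,0,0,0,43],[2,-230,0,0,0,0,43],[3,-260,0,0,0,0,43],[3,-283,0,0,0,0,43],[3,-297,0,0,0,0,43],[3,-302,0,0,0,0,43]]]';python3 -m jog '[[[0,0,0,0,0,0,43],[0,0,0,0,0,0,43],[0,0,15,0,0,0,43],[0,0,35,0,0,0,43],[0,0,52,0,0,0,43],[0,0,62,0,0,0,43],[0,0,66,0,0,0,43],[0,0,66,0,0,0,43],[0,0,66,0,0,0,43]]]'; python3 - <<'E'
from h import *
to(.5331,.0495,.0976)
E
```

```text
t: 30.57
eef_pos: [0.5312, 0.0536, 0.1654]
ee_rot: [-0.0, 0.999, -0.044, -0.001]
wrist_force: [-0.8, -0.6, -2.4]
gripper_width: 0.0495
t: 31.32
eef_pos: [0.5325, 0.0509, 0.1012]
ee_rot: [-0.0, 0.999, -0.045, 0.0]
wrist_force: [0.5, 0.7, -1.9]
gripper_width: 0.0498
t31.3 pos [0.5325 0.0509 0.1012] w0.0498 F [ 0.5  0.7 -1.9] -> [0.7 1.3 3.6] [-0.  -0.   0.3]
```

```bash
python3 -m jog '[[[0.5,1,2,0,0,0,43],[0.5,1,3,0,0,0,43],[0.5,1,3.5,0,0,0,43],[0.5,1,3.5,0,0,0,43]]]'; python3 -m jog '[[[0,0,0.5,0,0,0,43],[0,0,0.5,0,0,0,55],[0,0,0.5,0,0,0,70],[0,0,0.5,0,0,0,100],[0,0,0.5,0,0,0,100],[0,0,0.5,0,0,0,100],[0,0,0.5,0,0,0,100],[0,0,-30,0,0,0,100],[0,0,-65,0,0,0,100],[0,0,-100,0,0,0,100],[0,0,-120,0,0,0,100],[0,0,-120,0,0,0,100]]]'; python3 - <<'E'
from h import *
to(.4919,-.3207,.20)
E
```

```text
t: 31.65
eef_pos: [0.5326, 0.0504, 0.0975]
ee_rot: [-0.0, 0.999, -0.045, 0.0]
wrist_force: [-0.6, 0.2, -1.8]
gripper_width: 0.0497
t: 32.65
eef_pos: [0.5349, 0.0503, 0.2223]
ee_rot: [-0.0, 0.999, -0.045, 0.005]
wrist_force: [0.0, 0.1, 0.4]
gripper_width: 0.0917
t32.6 pos [0.5349 0.0503 0.2223] w0.0917 F [0.  0.1 0.4] -> [ -9.7 373.4  22. ] [-0.  -0.5  0.3]
```

```bash
python3 -m jog '[[[0,35,0,0,0,0,100],[-1,72,0,0,0,0,100],[-2,109,0,0,0,0,100],[-3,146,0,0,0,0,100],[-4,183,0,0,0,0,100],[-5,220,0,0,0,0,100],[-6,257,0,0,0,0,100],[-7,294,0,0,0,0,100],[-8,330,0,0,0,0,100],[-8,357,0,0,0,0,100],[-8,371,0,0,0,0,100],[-8,373,0,0,0,0,100]]]';python3 -m jog '[[[0,0,0,0,0,0,100],[0,0,0,0,0,0,100],[0,0,0,0,0,0,100]]]'; python3 - <<'E'
from h import *
to(.4919,-.3207,.0605)
c=r.read_camera("top");cv2.imwrite("pics/top11.png",c["pixels"][:,:,::-1])
E
```

```text
t: 33.65
eef_pos: [0.4901, -0.3226, 0.216]
ee_rot: [-0.0, 0.999, -0.047, -0.001]
wrist_force: [-0.2, -0.3, -0.3]
gripper_width: 0.0918
t: 33.9
eef_pos: [0.4914, -0.3186, 0.2172]
ee_rot: [-0.0, 0.999, -0.044, -0.0]
wrist_force: [0.7, -0.1, 0.6]
gripper_width: 0.092
t33.9 pos [ 0.4914 -0.3186  0.2172] w0.0920 F [ 0.7 -0.1  0.6] -> [  0.7   2.1 156.7] [-0.   0.   0.4]
```

```bash
python3 -m jog '[[[0,1,25,0,0,0,100],[0,1,60,0,0,0,100],[0,1,95,0,0,0,100],[0,1,125,0,0,0,100],[0,1,145,0,0,0,100],[0,1,155,0,0,0,100],[0,1,157,0,0,0,100],[0,1,157,0,0,0,100],[0,1,157,0,0,0,52],[0,1,157,0,0,0,52],[0,1,157,0,0,0,52],[0,1,157,0,0,0,52]]]' 20; python3 -m jog '[[[0,0,0,0,0,0,52],[0,0,0,0,0,0,52],[0,0,0,0,0,0,52],[0,0,0,0,0,0,52],[0,0,0,0,0,0,52],[0,0,0,0,0,0,52]]]' 20;  python3 - <<'E'
from h import *
to(.5223,-.022,.0707)
E
```

```text
t: 34.95
eef_pos: [0.4913, -0.3218, 0.0612]
ee_rot: [0.001, 0.999, -0.045, 0.001]
wrist_force: [0.3, -0.1, 0.2]
gripper_width: 0.0696
t: 35.45
eef_pos: [0.491, -0.3216, 0.0606]
ee_rot: [0.0, 0.999, -0.045, 0.0]
wrist_force: [-0.9, 1.6, 5.9]
gripper_width: 0.0587
t35.5 pos [ 0.491  -0.3216  0.0606] w0.0587 F [-0.9  1.6  5.9] -> [   4.2 -301.2  -10.2] [ 0.  -0.   0.3]
```

```bash
python3 -m jog '[[[0,0,-10,0,0,0,52],[0,0,-35,0,0,0,52],[0,0,-65,0,0,0,52],[0,-10,-80,0,0,0,52],[0,-35,-80,0,0,0,52],[0,-65,-80,0,0,0,52],[1,-100,-80,0,0,0,52],[2,-135,-80,0,0,0,52],[2,-170,-80,0,0,0,52],[3,-205,-80,0,0,0,52],[4,-235,-80,0,0,0,52],[4,-260,-80,0,0,0,52]]]';python3 -m jog '[[[0,-22,0,0,0,0,52],[0,-36,0,0,0,0,52],[0,-41,0,0,0,0,52],[0,-41,10,0,0,0,52],[0,-41,30,0,0,0,52],[0,-41,50,0,0,0,52],[0,-41,62,0,0,0,52],[0,-41,66,0,0,0,52],[0,-41,67,0,0,0,52],[0,-41,67,0,0,0,52]]]'; python3 - <<'E'
from h import *
to(.5223,-.0227,.0707)
E
```

```text
t: 36.45
eef_pos: [0.5178, -0.0604, 0.1401]
ee_rot: [-0.0, 0.999, -0.045, -0.0]
wrist_force: [-0.3, -0.2, -2.1]
gripper_width: 0.0589
t: 37.28
eef_pos: [0.522, -0.0227, 0.073]
ee_rot: [0.0, 0.999, -0.045, -0.0]
wrist_force: [0.3, -0.3, -2.2]
gripper_width: 0.0589
t37.3 pos [ 0.522  -0.0227  0.073 ] w0.0589 F [ 0.3 -0.3 -2.2] -> [ 0.3 -0.1  2.3] [0.  0.  0.3]
```

```bash
python3 -m jog '[[[0,0,1,0,0,0,52],[0,0,2,0,0,0,52],[0,0,2.5,0,0,0,52],[0,0,2.5,0,0,0,65],[0,0,2.5,0,0,0,80],[0,0,2.5,0,0,0,100],[0,0,2.5,0,0,0,100],[0,0,2.5,0,0,0,100],[0,0,-30,0,0,0,100],[0,0,-65,0,0,0,100],[0,0,-100,0,0,0,100],[0,0,-135,0,0,0,100]]]';python3 -m jog '[[[0,0,-15,0,0,0,100],[0,10,-20,0,0,0,100]]]'; python3 - <<'E'
from h import *
to(.4864,-.3924,.225)
E
```

```text
t: 38.28
eef_pos: [0.5217, -0.0219, 0.2099]
ee_rot: [-0.0, 0.999, -0.045, -0.0]
wrist_force: [0.3, -0.9, -0.0]
gripper_width: 0.0917
t: 38.45
eef_pos: [0.5225, -0.0313, 0.2319]
ee_rot: [0.0, 0.999, -0.044, 0.003]
wrist_force: [0.5, -0.0, 1.2]
gripper_width: 0.0917
t38.5 pos [ 0.5225 -0.0313  0.2319] w0.0917 F [ 0.5 -0.   1.2] -> [ -4.2 362.9   6.9] [ 0.  -0.4  0.4]
```

```bash
python3 -m jog '[[[0,35,0,0,0,0,100],[0,71,0,0,0,0,100],[-1,107,0,0,0,0,100],[-1,143,0,0,0,0,100],[-2,179,0,0,0,0,100],[-2,215,0,0,0,0,100],[-3,251,0,0,0,0,100],[-3,287,0,0,0,0,100],[-4,320,0,0,0,0,100],[-4,347,0,0,0,0,100],[-4,361,0,0,0,0,100],[-4,363,0,0,0,0,100]]]';python3 -m jog '[[[0,0,0,0,0,0,100],[0,0,0,0,0,0,100],[0,0,0,0,0,0,100]]]'; python3 - <<'E'
from h import *
to(.4864,-.3924,.0952)
E
```

```text
t: 39.45
eef_pos: [0.4826, -0.3963, 0.2259]
ee_rot: [-0.001, 0.999, -0.047, -0.001]
wrist_force: [0.3, 0.3, -0.2]
gripper_width: 0.0918
t: 39.7
eef_pos: [0.4845, -0.3919, 0.2279]
ee_rot: [-0.0, 0.999, -0.044, -0.0]
wrist_force: [-0.8, 0.3, 0.2]
gripper_width: 0.092
t39.7 pos [ 0.4845 -0.3919  0.2279] w0.0920 F [-0.8  0.3  0.2] -> [  2.    0.5 132.7] [-0.1  0.   0.4]
```

```bash
python3 -m jog '[[[2,0,25,0,0,0,100],[2,0,55,0,0,0,100],[2,0,85,0,0,0,100],[2,0,110,0,0,0,100],[2,0,125,0,0,0,100],[2,0,132,0,0,0,100],[2,0,133,0,0,0,100],[2,0,133,0,0,0,100],[2,0,133,0,0,0,40],[2,0,133,0,0,0,40],[2,0,133,0,0,0,40],[2,0,133,0,0,0,40]]]' 20; python3 -m jog '[[[0,0,0,0,0,0,40],[0,0,0,0,0,0,40],[0,0,0,0,0,0,40],[0,0,0,0,0,0,40],[0,0,0,0,0,0,40],[0,0,0,0,0,0,40],[0,0,0,0,0,0,40]]]' 20;  python3 - <<'E'
from h import *
to(.5169,-.0938,.1047)
E
```

```text
t: 40.7
eef_pos: [0.4866, -0.3936, 0.096]
ee_rot: [0.0, 0.999, -0.045, 0.001]
wrist_force: [-0.7, -0.8, 0.9]
gripper_width: 0.0693
t: 41.28
eef_pos: [0.4863, -0.3933, 0.0952]
ee_rot: [-0.0, 0.999, -0.045, -0.0]
wrist_force: [-0.5, -0.4, 1.0]
gripper_width: 0.0476
t41.3 pos [ 0.4863 -0.3933  0.0952] w0.0476 F [-0.5 -0.4  1. ] -> [   3.5 -301.1   -9.5] [-0.   0.   0.3]
```

```bash
python3 -m jog '[[[0,0,-10,0,0,0,40],[0,0,-35,0,0,0,40],[0,0,-65,0,0,0,40],[0,-10,-80,0,0,0,40],[0,-35,-80,0,0,0,40],[0,-65,-80,0,0,0,40],[1,-100,-80,0,0,0,40],[2,-135,-80,0,0,0,40],[2,-170,-80,0,0,0,40],[3,-205,-80,0,0,0,40],[3,-235,-80,0,0,0,40],[3,-260,-80,0,0,0,40]]]';python3 -m jog '[[[0,-22,0,0,0,0,40],[0,-36,0,0,0,0,40],[0,-40,0,0,0,0,40],[0,-40,10,0,0,0,40],[0,-40,30,0,0,0,40],[0,-40,50,0,0,0,40],[0,-40,62,0,0,0,40],[0,-40,66,0,0,0,40],[0,-40,67,0,0,0,40],[0,-40,67,0,0,0,40]]]'; python3 - <<'E'
from h import *
to(.5169,-.0942,.1047)
E
```

```text
t: 42.28
eef_pos: [0.5127, -0.1322, 0.1757]
ee_rot: [-0.0, 0.999, -0.045, 0.0]
wrist_force: [-0.4, 0.6, -1.0]
gripper_width: 0.0476
t: 43.12
eef_pos: [0.5165, -0.0956, 0.1082]
ee_rot: [0.0, 0.999, -0.045, 0.0]
wrist_force: [0.3, 0.1, -1.2]
gripper_width: 0.0477
t43.1 pos [ 0.5165 -0.0956  0.1082] w0.0477 F [ 0.3  0.1 -1.2] -> [ 0.3 -1.4  3.5] [ 0.  -0.   0.3]
```

Now I'll lower, release, rise, then swing clear in an arc to the right so that both cameras can see the board.

```bash
python3 -m jog '[[[0,-1.5,1,0,0,0,40],[0,-1.5,2,0,0,0,40],[0,-1.5,3,0,0,0,40],[0,-1.5,3.5,0,0,0,40],[0,-1.5,3.5,0,0,0,55],[0,-1.5,3.5,0,0,0,70],[0,-1.5,3.5,0,0,0,100],[0,-1.5,3.5,0,0,0,100],[0,-1.5,3.5,0,0,0,100],[0,-1.5,3.5,0,0,0,100],[0,-1.5,-30,0,0,0,100],[0,-1.5,-65,0,0,0,100]]]'; python3 -m jog '[[[0,0,-35,0,0,0,100],[0,0,-65,0,0,0,100],[-5,35,-70,0,0,0,100],[-15,70,-70,0,0,0,100],[-25,105,-70,0,0,0,100],[-35,140,-70,0,0,0,100],[-50,175,-70,0,0,0,100],[-70,210,-70,0,0,0,100],[-90,245,-70,0,0,0,100],[-110,280,-70,0,0,0,100],[-130,310,-70,0,0,0,100],[-145,335,-70,0,0,0,100]]]'; python3 -m jog '[[[-20,30,0,0,0,0,100],[-45,55,0,0,0,0,100],[-65,80,0,0,0,0,100],[-65,80,0,0,0,0,100],[-65,80,0,0,0,0,100]]]';python3 - <<'E'
from h import *
to(.5,-.3,.2)
t=r.read_camera("top");s=r.read_camera("side")
a,b=[c["pixels"][:,:,::-1] for c in(t,s)]
cv2.imwrite("pics/top12.png",a);cv2.imwrite("pics/side12.png",b)
cv2.imwrite("pics/f.png",np.hstack([cv2.resize(a[205:315,265:420],(423,300),interpolation=2),cv2.resize(b[160:320,250:390],(262,300),interpolation=2)]))
# shift of each feature vs start by template matching at fixed patches
for n,now,L in(("top",a,dict(tin=(278,260,318,305),jar=(322,258,364,305),mill=(368,258,408,303),bowl=(298,232,338,268),big=(165,165,240,230))),("side",b,dict(tin=(285,165,322,195),jar=(275,198,318,230),mill=(272,226,315,300),bowl=(318,215,353,246),big=(358,140,415,188)))):
    old=cv2.imread(f"pics/{n}0.png")
    for k,(x,y,X,Y) in L.items():
        m=cv2.matchTemplate(np.ascontiguousarray(now[y-10:Y+10,x-10:X+10]),old[y:Y,x:X],cv2.TM_CCOEFF_NORMED)
        _,v,_,p=cv2.minMaxLoc(m);print(n,k,round(v,3),p[0]-10,p[1]-10)
E
```

```text
t: 44.12
eef_pos: [0.515, -0.0928, 0.1721]
ee_rot: [-0.001, 0.999, -0.045, -0.003]
wrist_force: [1.0, -0.5, 0.5]
gripper_width: 0.09
t: 45.12
eef_pos: [0.3399, -0.4158, 0.2431]
ee_rot: [0.0, 0.999, -0.046, -0.0]
wrist_force: [0.9, 0.2, 0.1]
gripper_width: 0.0918
t: 45.53
eef_pos: [0.2688, -0.4885, 0.2428]
ee_rot: [-0.0, 0.999, -0.047, -0.0]
wrist_force: [-0.3, 1.4, -0.2]
gripper_width: 0.0919
t45.5 pos [ 0.2688 -0.4885  0.2428] w0.0919 F [-0.3  1.4 -0.2] -> [ 212.6 -209.2   42.9] [-0.   0.   0.2]
top tin 0.973 0 0
top jar 0.752 -1 0
top mill 0.866 -1 0
top bowl 0.959 0 0
top big 0.999 0 0
side tin 0.973 0 0
side jar 0.94 0 0
side mill 0.945 0 0
side bowl 0.986 0 0
side big 0.994 0 0
```

View pics/f.png

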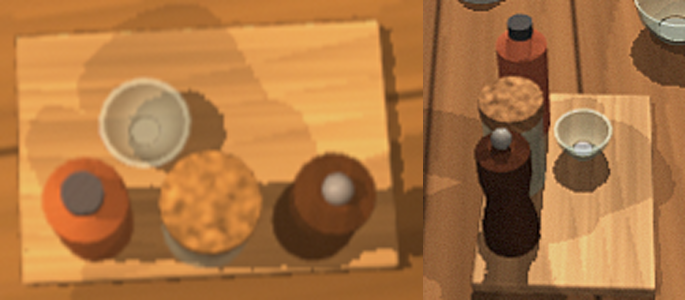

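All three stand upright in their original spots, within about 1 px (≈2 mm) in both views, and the bowls have not moved. I'll check the plate numerically once more and hand in.

```bash
python3 - <<'E'
from h import *
o=cv2.imread("pics/top10.png")[290:385,110:205];c=r.read_camera("top")["pixels"][280:395,100:215,::-1]
m=cv2.matchTemplate(np.ascontiguousarray(c),o,cv2.TM_CCOEFF_NORMED);print(cv2.minMaxLoc(m))
print(r.finish_job())
E
```

```text
(0.13772167265415192, 0.9995532631874084, (20, 0), (10, 10))
the job is handed in; nothing more can be done
None
```

I handed the job in at about 46 s of the 144 s allowed. Mill, jar and tin went into the tray, then the burner onto the plate, and all three went back onto the board. No verdict is reported, so this rests on my own last checks:

- **Burner:** it stands upright, about 2 mm from the plate's centre. A last picture showed it unmoved since I measured it.
- **Mill, jar and tin:** all upright and released. In both views they sit within 1 pixel (about 2 mm) of where they started. The jar's and mill's matches in the top view were weaker (0.75 and 0.87), probably because of changed shadows and missing neighbours.
- **Bowls:** no shift seen in either view.
- **Gripper:** open and well clear of everything.

- **Jar grip:** the first grip caught the lid's rim (59.3 mm opening, 6 N upward force). I opened, went 6 mm lower and gripped the glass.
- **Leftover force:** an upward force of about 5 to 6 N also showed when I closed on the burner and when I regripped the jar in the tray. It was gone after lifting, and I did not look into its cause.

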